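# Third hand: hold a bearing block against the sprung fence

## Robot

A 7-joint arm with a two-finger parallel gripper is mounted at the origin on a cart in front of the work surface, level with it; the furniture and walls round the work are solid. World frame = base frame: x ahead of the robot, y to its left, z up, the work surface at z = 0. Lengths are in m, angles in rad, forces in N, time in s.
With the tool pointing down it reaches from about 0.425 to 1.025 m from the base axis. Payload 9.4 kg.
Tool frame: the origin (TCP) lies at the very end of the fingers, on their centre line; the grasp point (between the pads) lies 19 mm behind it (ctrl.grip_depth is the z of the grasp point in the tool frame, in m); z points along the fingers, y is the line along which they close (so a half turn about z gives the same grasp; the last joint's range is limited). The gripper opens to 93 mm and grips with 3 to 60 N. Pads are 15 mm wide; open, the fingers measure 128 mm over their backs; the gripper's body (75 mm by 188 mm) begins 65 mm behind the grasp point.
Start: joints at [1.069, 0.599, -0.003, 1.599, 0.002, 0.943, -0.08], TCP at [0.299, -0.661, 0.191] pointing down, gripper open.
Joint ranges: [-2.57, 2.57], [-0.35, 1.97], [-1.29, 1.29], [0.11, 2.56], [-1.05, 4.19], [0.11, 1.86], [-2.63, 2.63]. Speed limits (rad/s): [2.22, 2.22, 3.01, 3.01, 3.14, 3.14, 3.14].

## Interface

Orientations are given as a rotation vector (axis times angle).
In Python, from workcell import ctrl, imaging, spotter gives the robot as it stands. The module is installed in compiled form; this text tells all that it offers.
- The arm moves only by the tool carry_out, never from a script. Its arguments are lists of equal length, an entry for each row: "claw": the opening, from 0 (shut) to 1 (fully open); "dp": the shift along the tool's x, y, z in mm, a list of three; "rotation": the turn, a rotation vector about the tool's x, y, z in rad, a list of three. A call has exactly 10 rows; each row shifts and turns the commanded pose from where the row before left it, along the tool's axes as they then stand; what a row does not reach is not made up. A row lasts 1/12 s, in which the tool goes at most 41.7 mm and 7.16 degrees, less where a joint would pass 70% of its speed; a pose out of reach is approached as far as the arm can. A call with a gripper value outside its range is refused whole. The fingers move at their own pace and stop on an object; the grip force is fixed at half the most. Time passes only in rows, so rows that do not move let the fingers close, or fill a call up. It gives the time, the measured TCP pose, the force, the opening and the grip force at its end, in the units of the state.
- ctrl.read_state(): the state, without advancing time (a new reading comes with each control period).
- imaging.camera(name): name is "side" or "top" or "wrist"; returns the picture (420x560x3 uint8, red, green, blue); there is no depth.
- imaging.camera_params(name): a dict with "fx", "fy", "cx", "cy" (pixels), "R" (3x3) and "t" (3): a world point X has camera coordinates R X + t. Camera axes: x right, y down, z forward; pixel columns grow to the right and rows downward; lengths in m; the calibration is good to about 2 mm. A picture is of the moment at which its call begins: read the wrist's pose just before it. camera_params takes no time and is no camera call; for the wrist camera it gives the pose at the moment of the call.
- ctrl.finish_job(): hands the job in; it is judged then, once.
Trained networks look in the newest picture that a camera, given by its name, has taken for a name from the list of things; names that differ only in an ending like _2 or _b are one class to them, and where a whole thing is asked for, a point or a joint stands for the part that bears it (a point fixed in the world has none). Each returns a list of dicts, best first, with "p" (0 to 1); they miss things now and then, are a little off and sometimes report something else, mostly with a low value. They report only what shows in the picture. A call takes as long as a camera call. They do not tell look-alikes from the thing itself.
- spotter.find_in(camera, thing): "box" ([left, top, width, height] as shares, 0 to 1, of the picture: columns of its width, rows of its height, round what is visible of it).
- spotter.masks_of(camera, thing): "region" (420x560 bool, what is visible of it) and "box" ([left, top, width, height] as shares, 0 to 1, of the picture: columns of its width, rows of its height, round what is visible of it).
- spotter.pinpoint(camera, thing): "xy" ([column, row] as shares, 0 to 1, of the picture: columns of its width, rows of its height: a listed point, or the origin of a listed thing).
The state is a dict: "clock": time; "qpos": joint angles; "joint_velocities": joint speeds; "effort": joint torques, N m; "ee_pos": TCP position; "eef_rot": TCP orientation; "ft_force": force on the tool from outside, world axes, zero at the start; "ft_torque": the same for the moment, N m; "finger_gap": finger opening in m; "gripper_force": force on a finger pad.
Only numpy, scipy, OpenCV 4.12 (cv2) and the standard library are available. Lean on these libraries where they do the work, as an engineer would, in place of code of your own. Each camera call takes 0.05 s, during which the arm holds its last target. There are 200 camera calls.

## Task

Load the assembly fixture with the two bearing blocks of a feed screw: set the flanged block (the one with the wide foot) down into the rectangular pocket that matches its foot, fully home, and let go of it. Then stand the plain block in the open channel between the two guide rails, down on the bed, push it along the channel against the sprung fence until the fence is pressed back about half of its 12 mm travel (about 10 N), and finish while still holding it there, steady, as a third hand for a colleague who will fasten it. Never drop a block or drive the fence to its hard stop, and leave the roll, the jar and the cup where they stand.

Things in the scene. Friction and masses are not known exactly. Their poses are not given: they have to be found in the camera images.
- plain_mid (a point): centre (32 mm above the underside) of the plain bearing block: loose, aluminium, 36 mm (its x) by 46 mm (its y) by 64 mm high, about 0.24 kg, with a bore along its y. Grip it across the 36 mm. It stands upright on the bench at the start, z up.
- flanged_mid (a point): centre (32 mm above the underside) of the flanged bearing block: loose, aluminium, upright part 36 mm (its x) by 44 mm (its y), 64 mm high in all, on a foot 64 (x) by 44 (y) by 10 mm high; about 0.27 kg; bore along its y. Grip it across the 36 mm, above the foot. It stands upright on the bench; which block is at the left of the fixture and which at the right varies.
- nest (a point): centre of the pocket's floor, which is the bed's top face. The pocket is 68 mm (x) by 48 mm (y), 8 mm deep, with a small lead-in chamfer, in a frame 92 by 72 mm; the flanged block's foot goes in with its x along the pocket's x, either way round. Axes are the fixture's. The spring housing, 70 (x) by 22 (y) mm and 36 mm above the bed, is centred 62 mm from here towards -y.
- channel (a point): point on the bed's top face, mid-width in the channel, a good place to set the plain block down; 73 mm before the fence's face at rest, which lies in +y. Axes are the fixture's. The channel is 40 mm wide between guide rails 14 mm wide and 8 mm high, which run from 57 mm behind this point (-y, open end) to 67 mm in front of it. The plain block's y goes along the channel, either way round.
- fence_face (a point): centre of the sprung fence's face that meets the plain block, 22 mm above the bed; moves with the fence. The fence is an upright steel plate 34 mm wide (x), 8 mm thick, its face 2 to 42 mm above the bed, looking to the fixture's -y along the channel. A pointer on its top runs over a short scale on the housing.
- fence (a joint): how far the fence is pressed back along the fixture's +y, in m: 0 at rest, 0.012 at its hard stop. A spring pushes back with 4 N at rest plus 1 N per mm, so 10 N at 0.006; it returns when let go.
- fixture: the fixture, fixed to the bench: steel bed 110 mm (x) by 270 mm (y), 12 mm thick; origin under the bed's middle, at bench height; y runs along the fixture from the channel, past the fence and its spring housing, to the pocket; z up. Behind it a large printer (front about 0.68 m from the robot base, over 0.3 m high) closes off the back of the bench: cross the bench in front of it
- plain_block: the plain bearing block; origin at the centre of its underside
- flanged_block: the flanged bearing block; origin at the centre of its underside
- silver_tape: bystander: upright roll of tape, 55 mm across, 50 mm high, origin at its underside; leave it
- swab_jar: bystander: round white jar with a lid, 69 mm across, 74 mm high, origin at its underside; leave it
- clear_cup_1: bystander: clear cup, 63 mm across, 62 mm high, origin at its underside; leave it
Things that resemble listed ones, but are neither listed nor needed, are in the scene too. Leave any purple look-alike of the plain_block alone.

How it is judged:
On the way, in this order (a step that is already met when the one before it is completed fails the run):
1. the flanged block is home in its pocket and let go (horizontal distance between flanged_mid and nest below 0.004 m and z of flanged_mid in the frame of nest below 0.036 m and angle between the x axis of flanged_mid and the x axis of nest, either way round below 0.12 rad and angle between flanged_mid's own z axis and vertical below 0.08 rad and contact force between the fingers and flanged_block below 0.1 N), for 0.2 s.
2. the plain block is pressed steadily on the fence, standing in the channel (value of joint fence between 0.003 and 0.009 m and contact force between plain_block and fence between 5 and 16 N and contact force between the fingers and plain_block above 1 N and x of plain_mid in the frame of channel between -0.005 and 0.005 m and y of plain_mid in the frame of channel above 0.03 m and z of plain_mid in the frame of channel below 0.037 m and angle between the y axis of plain_mid and the y axis of channel, either way round below 0.12 rad and angle between plain_mid's own z axis and vertical below 0.1 rad), for 0.8 s.
At the end, for the whole second after the job is handed in: Flanged block home in its pocket (within 4 mm of the middle, at most 4 mm up), untouched. Plain block upright in the channel (within 5 mm of the middle line, at most 5 mm up, 0.12 rad), still held by the fingers, at rest, pressing the fence back by 3 to 9 mm (5 to 16 N) (all of step 1 and all of step 2 and linear speed of each of plain_block, flanged_block below 0.02 m/s); the arm keeps its last pose, push and grip.
It fails at once if the fence is driven to its hard stop (value of joint fence above 0.0116 m).
It fails at once if a block is dropped from more than about 25 mm ((contact force between plain_block and anything else below 0.02 N and linear speed of plain_block above 0.7 m/s) or (contact force between flanged_block and anything else below 0.02 N and linear speed of flanged_block above 0.7 m/s)).
It fails at once if the tape roll, the jar or the cup is moved by more than 20 mm (distance of any of silver_tape, swab_jar, clear_cup_1 from where it was at the start of the episode above 0.02 m).
It also fails if it takes over 69 s, if anything falls off the work surface, if the arm or the gripper's body presses on something with over 40 N, if the wrist force passes 120 N, or if a joint passes its speed limit or range.

## Working session

There is one attempt and no reset: what is moved stays moved. The work goes in short steps, Python scripts to look and compute and a tool call to move; the robot and the scene stay as the last step left them, time stands still between calls to the robot, and variables do not carry over. Pictures are saved under pics/ and viewed, at most 10 in all, crops included, and the job is handed in when it is done.

Besides the shell and the picture viewer there is one more tool, called as a command line: name --argument value ..., lists and objects as JSON in quotes. carry_out: Moves the arm, as the interface text tells. Its arguments: {"type":"object","properties":{"claw":{"type":"array"},"dp":{"type":"array"},"rotation":{"type":"array"}},"required":["claw","dp","rotation"]}

```bash
mkdir -p pics; cat > h.py <<'E'
import numpy as np, cv2
from scipy.spatial.transform import Rotation as Ro
from workcell import ctrl, imaging, spotter
def ray(P,px):
    d=P['R'].T@np.array([(px[0]-P['cx'])/P['fx'],(px[1]-P['cy'])/P['fy'],1]); return -P['R'].T@P['t'],d
def atz(P,px,z):
    o,d=ray(P,px); return o+d*(z-o[2])/d[2]
def proj(P,X):
    c=P['R']@np.array(X)+P['t']; return np.array([P['fx']*c[0]/c[2]+P['cx'],P['fy']*c[1]/c[2]+P['cy']])
def tri(obs):
    A=np.zeros((3,3));b=np.zeros(3)
    for P,px in obs:
        o,d=ray(P,px);d/=np.linalg.norm(d);M=np.eye(3)-np.outer(d,d);A+=M;b+=M@o
    X=np.linalg.solve(A,b); return X,[np.linalg.norm(proj(P,X)-px) for P,px in obs]
def snap(n,f=None):
    I=imaging.camera(n)
    if f: cv2.imwrite(f,I[:,:,::-1])
    return I,imaging.camera_params(n)
W=np.array([560,420])
def pts(n,t): return [(round(r['p'],2),np.array(r['xy'])*W) for r in spotter.pinpoint(n,t)]
E
python3 - <<'E'
from h import *
s=ctrl.read_state(); print({k:np.round(v,3) for k,v in s.items()}, ctrl.grip_depth)
a,P1=snap('top');b,P2=snap('side')
cv2.imwrite('pics/top0.png',a[:,:,::-1]);cv2.imwrite('pics/side0.png',b[:,:,::-1])
for P in(P1,P2): print(np.round(-P['R'].T@P['t'],3),np.round(P['R'],2).tolist(),P['fx'])
Z=dict(plain_mid=.032,flanged_mid=.032,nest=.012,channel=.012,fence_face=.034,fixture=0,plain_block=0,flanged_block=0,silver_tape=0,swab_jar=0,clear_cup_1=0)
for t,z in Z.items():
  for n,P in(('top',P1),('side',P2)):
    print(t,n,[(p,q.round(0).tolist(),atz(P,q,z).round(3)[:2].tolist()) for p,q in pts(n,t)[:3]])
E
```

```text
{'clock': np.float64(0.0), 'qpos': array([ 1.069,  0.6  , -0.003,  1.6  ,  0.002,  0.943, -0.08 ]), 'joint_velocities': array([ 0.   ,  0.   , -0.001,  0.001, -0.   ,  0.001,  0.   ]), 'effort': array([-1.0000e-03, -7.6507e+01,  1.4970e+00, -2.5236e+01, -5.2000e-02,
        1.7000e-02,  0.0000e+00]), 'ee_pos': array([ 0.299, -0.66 ,  0.19 ]), 'eef_rot': array([-3.07e+00, -6.62e-01,  1.00e-03]), 'ft_force': array([-0.242, -0.887,  0.583]), 'ft_torque': array([0.039, 0.059, 0.001]), 'gripper_force': np.float64(0.0), 'finger_gap': np.float64(0.093)} -0.0188
[ 0.382 -0.034  1.466] [[0.02, -1.0, 0.02], [-0.99, -0.02, -0.1], [0.1, -0.01, -0.99]] 448.8317372841522
[ 0.382 -0.546  0.884] [[0.95, -0.3, -0.0], [-0.25, -0.8, -0.54], [0.16, 0.51, -0.84]] 385.1581074042743
plain_mid top [(0.61, [348.0, 201.0], [0.559, -0.26]), (0.5, [219.0, 209.0], [0.524, 0.156]), (0.47, [352.0, 232.0], [0.458, -0.271])]
plain_mid side [(0.9, [250.0, 153.0], [0.522, 0.155]), (0.87, [275.0, 297.0], [0.463, -0.268]), (0.66, [316.0, 281.0], [0.565, -0.262])]
flanged_mid top [(0.71, [192.0, 214.0], [0.506, 0.241])]

[... 603 characters left out ...]
0.0], [0.566, -0.266]), (0.67, [348.0, 231.0], [0.462, -0.266]), (0.6, [219.0, 209.0], [0.529, 0.159])]
plain_block side [(0.9, [314.0, 289.0], [0.562, -0.267])]
flanged_block top [(0.55, [190.0, 218.0], [0.496, 0.252])]
flanged_block side [(0.66, [236.0, 142.0], [0.498, 0.237]), (0.22, [297.0, 376.0], [0.46, -0.435])]
silver_tape top [(0.48, [166.0, 176.0], [0.634, 0.335])]
silver_tape side [(0.76, [266.0, 113.0], [0.62, 0.327])]
swab_jar top [(0.59, [396.0, 191.0], [0.597, -0.423])]
swab_jar side [(0.88, [352.0, 348.0], [0.594, -0.418]), (0.55, [273.0, 236.0], [0.51, -0.103])]
clear_cup_1 top [(0.9, [399.0, 232.0], [0.463, -0.432])]
clear_cup_1 side [(0.84, [299.0, 372.0], [0.467, -0.43])]
```

```bash
python3 - <<'E'
import cv2
a=cv2.imread('pics/top0.png')[150:270,140:420];b=cv2.imread('pics/side0.png')[90:390,180:400]
cv2.imwrite('pics/t.png',cv2.resize(a,None,fx=2.8,fy=2.8,interpolation=2));cv2.imwrite('pics/s.png',cv2.resize(b,None,fx=2,fy=2,interpolation=2))
E
```

```text
(no output)
```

View pics/t.png

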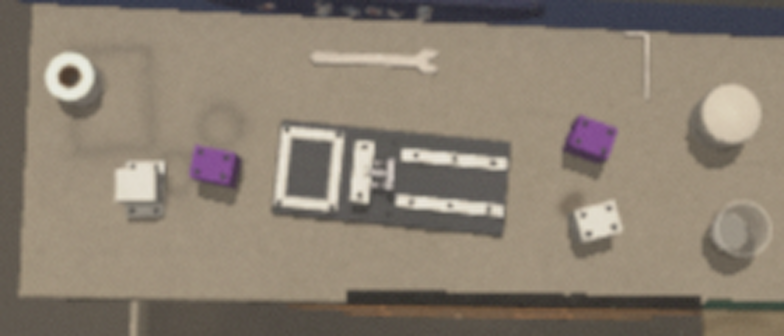

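View pics/s.png

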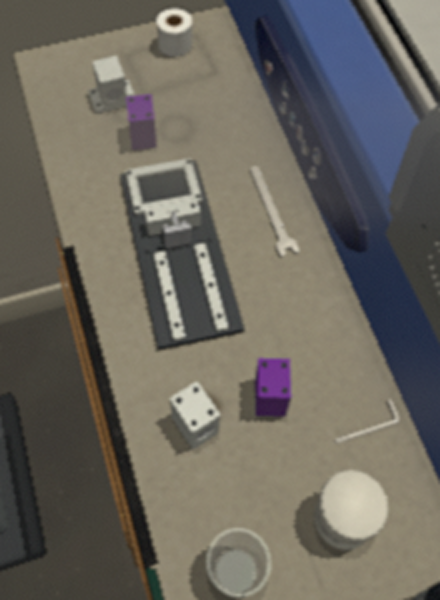

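The top view shows the white plain block near (348,231), the flanged block at (190,215), and the fixture between them with the pocket to +y. Purple look-alikes stand beside both. Next I'll write a move helper and fly over for close views.

```bash
cat >> h.py <<'E'
def to(X,yaw=None):
    """dp (tool axes, mm) before any turn, and turn about tool z, to TCP X with tool y axis at world angle yaw (mod pi)"""
    s=ctrl.read_state();R=Ro.from_rotvec(s['eef_rot']).as_matrix()
    cur=np.arctan2(R[1,1],R[0,1]); out='yaw %.3f z %s pos %s q7 %.2f F %s'%(cur,R[:,2].round(3),s['ee_pos'].round(4),s['qpos'][6],s['ft_force'].round(1))
    d=0
    if yaw is not None: d=-((yaw-cur+np.pi/2)%np.pi-np.pi/2)
    dw=(np.array(X)-s['ee_pos'])*1000
    R2=R@Ro.from_rotvec([0,0,d]).as_matrix()
    print(out,'| dp pre-turn',(R.T@dw).round(1),'turn z %.3f'%d,'| dp post-turn',(R2.T@dw).round(1))
E
python3 - <<'E'
from h import *
to([.46,-.268,.24],np.arctan2(0,1))
P=imaging.camera_params('wrist');s=ctrl.read_state();R=Ro.from_rotvec(s['eef_rot']).as_matrix()
print('cam in tool',R.T@(-P['R'].T@P['t']-s['ee_pos']),'axis',(R.T@P['R'].T).round(2).tolist(),P['fx'],P['cx'])
E
```

```text
yaw -1.146 z [-0.  0. -1.] pos [ 0.2988 -0.6606  0.1907] q7 -0.08 F [ 0.2 -0.2 -0.6] | dp pre-turn [ 308.7 -291.2  -49.3] turn z -1.146 | dp post-turn [392.6 161.2 -49.3]
cam in tool [ 8.36236467e-02 -8.19697980e-05 -1.93814760e-01] axis [[0.0, -0.96, -0.3], [1.0, 0.0, -0.0], [0.0, -0.3, 0.96]] 316.10552748558507 279.70424313898144
```

carry_out --claw '[1,1,1,1,1,1,1,1,1,1]' --dp '[[0,0,-5],[0,0,-5],[0,0,-5],[0,0,-5],[0,0,-5],[0,0,-5],[0,0,-5],[0,0,-5],[0,0,-5],[0,0,-5]]' --rotation '[[0,0,-0.115],[0,0,-0.115],[0,0,-0.115],[0,0,-0.115],[0,0,-0.115],[0,0,-0.115],[0,0,-0.115],[0,0,-0.115],[0,0,-0.115],[0,0,-0.11]]'

```text
clock: 2.03
ee_pos: [0.2987, -0.6606, 0.241]
eef_rot: [2.216, 2.226, -0.0]
ft_force: [-0.5, 0.8, -0.5]
finger_gap: 0.0926
gripper_force: 0.0
```

carry_out --claw '[1,1,1,1,1,1,1,1,1,1]' --dp '[[32,16,0],[32,16,0],[32,16,0],[32,16,0],[32,16,0],[32,16,0],[32,16,0],[32,16,0],[32,16,0],[32,16,0]]' --rotation '[[0,0,0],[0,0,0],[0,0,0],[0,0,0],[0,0,0],[0,0,0],[0,0,0],[0,0,0],[0,0,0],[0,0,0]]'

```text
clock: 2.87
ee_pos: [0.4596, -0.3392, 0.241]
eef_rot: [2.222, 2.22, -0.0]
ft_force: [1.1, -0.2, -0.2]
finger_gap: 0.0932
gripper_force: 0.0
```

```bash
cat >> h.py <<'E'
def look(things,f):
    I,P=snap('wrist',f)
    for t,z in things.items():
        print(t,[(p,q.round(0).tolist(),atz(P,q,z).round(4)[:2].tolist()) for p,q in pts('wrist',t)[:3]])
    return I,P
def rect(I,P,thing,z,near):
    """yaw/size of the top face at height z: bright pixels of the mask nearest to 'near', rectified to the plane"""
    for m in spotter.masks_of('wrist',thing):
        v,u=np.nonzero(m['region'])
        X=np.array([atz(P,(a,b),z)[:2] for a,b in zip(u,v)])
        print(thing,round(m['p'],2),'n',len(u),'mean',X.mean(0).round(3))
E
python3 - <<'E'
from h import *
to([.46,-.268,.24],0)
look(dict(plain_mid=.032,plain_block=0,channel=.012),'pics/w1.png')
E
```

```text
yaw -0.001 z [ 0. -0. -1.] pos [ 0.4596 -0.3392  0.241 ] q7 0.35 F [ 1.1 -0.2 -0.2] | dp pre-turn [71.2  0.3  1. ] turn z -0.001 | dp post-turn [71.2  0.4  1. ]
plain_mid [(0.93, [363.0, 114.0], [0.5667, -0.2542]), (0.77, [286.0, 122.0], [0.4728, -0.2642])]
plain_block [(0.81, [285.0, 121.0], [0.4719, -0.2643]), (0.79, [357.0, 113.0], [0.5662, -0.2535]), (0.29, [370.0, 225.0], [0.5986, -0.4118])]
channel []
```

View pics/w1.png

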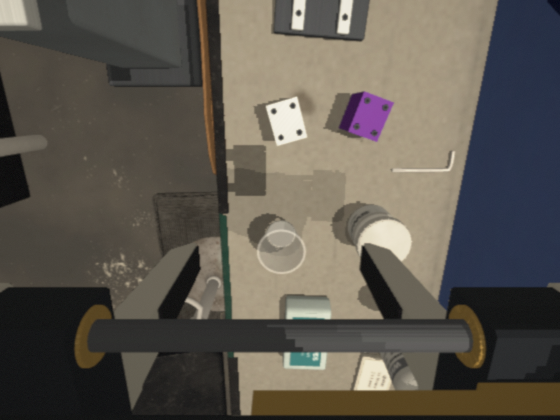

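The wrist view looks with +y up and +x to the right. The plain block's top face is at about (286,121), turned slightly, and the purple one is at (367,116). I'll measure the top face by thresholding and then move on toward the fixture.

```bash
cat >> h.py <<'E'
def face(I,P,px,z,half=45,rel=.8):
    """bright face round pixel px, rectified to plane z: centre, size (mm), yaw of the short side (mod pi)"""
    g=cv2.cvtColor(I,cv2.COLOR_RGB2GRAY);sat=cv2.cvtColor(I,cv2.COLOR_RGB2HSV)[:,:,1]
    u,v=map(int,px);ref=np.median(g[v-4:v+5,u-4:u+5])
    m=((g>rel*ref)).astype(np.uint8);k=np.zeros_like(m);k[max(v-half,0):v+half,max(u-half,0):u+half]=1
    m=cv2.morphologyEx(m*k,cv2.MORPH_OPEN,np.ones((3,3),np.uint8))
    n,l=cv2.connectedComponents(m);c=(l==l[v,u]).astype(np.uint8)
    cs=max(cv2.findContours(c,0,1)[0],key=cv2.contourArea)[:,0]
    X=np.array([atz(P,q,z)[:2] for q in cs])*1000
    (cx,cy),(w,h),a=cv2.minAreaRect(X.astype(np.float32))
    a=np.deg2rad(a)+(0 if w<h else np.pi/2); a=(a+np.pi/2)%np.pi-np.pi/2
    print('face',round(cx,1),round(cy,1),'size',round(min(w,h),1),round(max(w,h),1),'yaw short %.3f'%a, 'ref',ref,cv2.boundingRect(cs))
E
python3 - <<'E'
from h import *
I,P=snap('wrist')
for r in(.7,.8,.88): face(I,P,(286,121),.064,35,r)
E
```

```text
face 467.4 -272.8 size 38.3 47.9 yaw short 0.270 ref 239.0 (267, 96, 41, 50)
face 467.5 -272.6 size 36.4 46.1 yaw short 0.269 ref 239.0 (267, 97, 40, 48)
face 467.3 -272.5 size 35.6 45.6 yaw short 0.269 ref 239.0 (267, 97, 40, 47)
```

carry_out --claw '[1,1,1,1,1,1,1,1,1,1]' --dp '[[28,3,0],[28,3,0],[28,3,0],[28,3,0],[28,3,0],[28,3,0],[28,3,0],[28,3,0],[28,3,0],[28,3,0]]' --rotation '[[0,0,0],[0,0,0],[0,0,0],[0,0,0],[0,0,0],[0,0,0],[0,0,0],[0,0,0],[0,0,0],[0,0,0]]'

```text
clock: 3.95
ee_pos: [0.4894, -0.0615, 0.2407]
eef_rot: [2.226, 2.216, -0.001]
ft_force: [-0.3, 0.2, 0.3]
finger_gap: 0.0931
gripper_force: 0.0
```

```bash
python3 - <<'E'
from h import *
to([.50,.17,.24],0)
I,P=look(dict(nest=.012,channel=.012,fence_face=.034,fixture=0,flanged_mid=.032),'pics/w2.png')
E
```

```text
yaw -0.004 z [ 0.    -0.001 -1.   ] pos [ 0.4894 -0.0615  0.2407] q7 -0.20 F [-0.3  0.2  0.3] | dp pre-turn [231.5   9.6   0.6] turn z -0.004 | dp post-turn [231.5  10.6   0.6]
nest [(0.76, [305.0, 76.0], [0.5222, 0.0654])]
channel [(0.61, [294.0, 210.0], [0.5108, -0.1091]), (0.27, [304.0, 156.0], [0.5233, -0.0338])]
fence_face [(0.77, [300.0, 159.0], [0.5169, -0.0348])]
fixture [(0.56, [301.0, 153.0], [0.5209, -0.0317])]
flanged_mid []
```

View pics/w2.png

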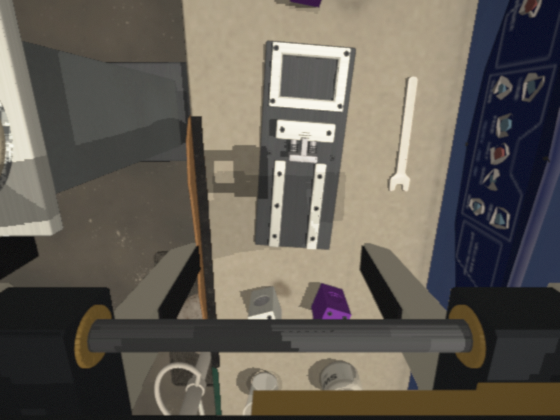

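Overhead view of the fixture: pocket frame centred near (311,76), housing (305,130), fence (303,155), rails at (278,205) and (318,205). The geometry follows from the frame and the rails.

```bash
python3 - <<'E'
from h import *
I,P=snap('wrist')
for r in(.7,.8):
  face(I,P,(312,47),.020,75,r); face(I,P,(278,195),.020,75,r); face(I,P,(317,195),.020,75,r)
  face(I,P,(290,129),.048,60,r)
E
```

```text
face 525.8 56.7 size 72.5 92.6 yaw short 1.492 ref 244.0 (270, 41, 80, 69)
face 485.5 -107.0 size 14.2 124.2 yaw short -0.084 ref 218.0 (270, 160, 16, 87)
face 539.9 -102.4 size 14.2 106.6 yaw short -0.084 ref 221.0 (308, 163, 19, 75)
face 519.6 -17.9 size 47.0 69.1 yaw short 1.491 ref 243.0 (277, 119, 59, 42)
face 525.7 56.7 size 71.8 91.8 yaw short 1.491 ref 244.0 (270, 41, 80, 69)
face 487.5 -84.4 size 12.4 40.1 yaw short -0.074 ref 218.0 (273, 174, 11, 30)
face 540.9 -88.4 size 12.9 39.4 yaw short -0.084 ref 221.0 (312, 177, 12, 29)
face 520.7 -5.2 size 21.1 67.9 yaw short 1.493 ref 243.0 (277, 119, 58, 22)
```

carry_out --claw '[1,1,1,1,1,1,1,1,1,1]' --dp '[[20,1,0],[20,1,0],[20,1,0],[20,1,0],[20,1,0],[20,1,0],[20,1,0],[20,1,0],[20,1,0],[0,0,0]]' --rotation '[[0,0,0],[0,0,0],[0,0,0],[0,0,0],[0,0,0],[0,0,0],[0,0,0],[0,0,0],[0,0,0],[0,0,0]]'

```text
clock: 5.13
ee_pos: [0.499, 0.1219, 0.2409]
eef_rot: [-2.22, -2.222, -0.003]
ft_force: [0.2, 0.2, 0.2]
finger_gap: 0.0931
gripper_force: 0.0
```

```bash
python3 - <<'E'
from h import *
I,P=look(dict(nest=.012,channel=.012,flanged_mid=.032,flanged_block=0),'pics/w3.png')
to([.505,.245,.24],0)
E
```

```text
nest [(0.93, [298.0, 221.0], [0.5249, 0.0487]), (0.29, [294.0, 287.0], [0.521, -0.0571])]
channel [(0.67, [261.0, 392.0], [0.4677, -0.2622]), (0.55, [286.0, 320.0], [0.5093, -0.1172])]
flanged_mid [(0.63, [281.0, 69.0], [0.5011, 0.2467])]
flanged_block [(0.87, [282.0, 72.0], [0.5025, 0.2468]), (0.69, [259.0, 407.0], [0.4624, -0.3097])]
yaw -0.003 z [-0.    -0.001 -1.   ] pos [0.4987 0.1175 0.2405] q7 -0.58 F [ 0.9  0.4 -0.3] | dp pre-turn [127.5   5.9   0.4] turn z -0.003 | dp post-turn [127.5   6.3   0.4]
```

View pics/w3.png

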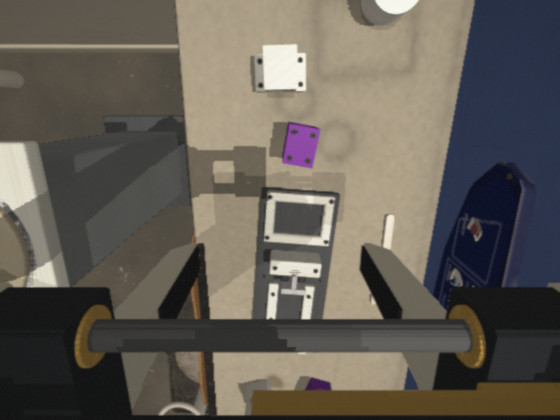

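The flanged block's top face is at (281,68) with its foot ears left and right, and the pocket is at (300,218). The arm is still settling, so I'll re-measure it standing still, with the pose read before the picture.

```bash
sed -i "s/    I=imaging.camera(n)/    P=imaging.camera_params(n);I=imaging.camera(n)/;s/return I,imaging.camera_params(n)/return I,P/" h.py
python3 - <<'E'
from h import *
for k in range(2):
  I,P=snap('wrist'); print(ctrl.read_state()['ee_pos'])
  for r in(.75,.85): face(I,P,(281,68),.064,35,r);face(I,P,(300,193),.020,60,r);face(I,P,(285,268),.048,45,r)
E
```

```text
[0.49867149 0.11766499 0.24057436]
face 504.5 246.4 size 46.7 47.3 yaw short 0.022 ref 242.0 (262, 39, 45, 48)
face 526.1 56.9 size 72.6 92.1 yaw short 1.490 ref 209.0 (265, 189, 69, 53)
face 521.1 -4.4 size 21.0 67.8 yaw short 1.488 ref 225.0 (271, 258, 51, 16)
face 504.3 246.6 size 45.0 46.0 yaw short 0.021 ref 242.0 (263, 39, 43, 47)
face 526.1 56.5 size 71.6 90.8 yaw short 1.495 ref 209.0 (266, 190, 68, 52)
face 521.0 -4.6 size 20.2 67.4 yaw short 1.495 ref 225.0 (271, 258, 51, 16)
[0.49869471 0.11789475 0.24064158]
face 504.5 246.4 size 46.7 47.2 yaw short 0.022 ref 242.0 (262, 39, 45, 48)
face 526.1 56.7 size 72.4 92.2 yaw short 1.488 ref 209.0 (265, 189, 69, 54)
face 521.1 -4.5 size 21.0 67.8 yaw short 1.489 ref 226.0 (271, 258, 51, 16)
face 504.3 246.2 size 45.0 46.7 yaw short 0.021 ref 242.0 (263, 39, 43, 48)
face 525.9 56.5 size 71.8 91.0 yaw short 1.499 ref 209.0 (266, 190, 68, 52)
face 521.0 -4.5 size 20.2 67.4 yaw short 1.491 ref 226.0 (271, 259, 51, 15)
```

carry_out --claw '[1,1,1,1,1,1,1,1,1,1]' --dp '[[15,1,6],[15,1,6],[15,1,6],[15,1,6],[15,1,6],[15,0,6],[0,0,4],[0,0,0],[0,0,0],[0,0,0]]' --rotation '[[0,0,0],[0,0,0],[0,0,0],[0,0,0],[0,0,0],[0,0,0],[0,0,0],[0,0,0],[0,0,0],[0,0,0]]'

```text
clock: 6.32
ee_pos: [0.5039, 0.2079, 0.2009]
eef_rot: [2.224, 2.218, -0.001]
ft_force: [0.7, 0.7, 0.9]
finger_gap: 0.093
gripper_force: 0.0
```

```bash
python3 - <<'E'
from h import *
I,P=snap('wrist','pics/w4.png')
q=proj(P,[.503,.243,.064]);print(q)
for r in(.75,.85,.93): face(I,P,q,.064,50,r)
u,v=map(int,q);c=I[max(v-70,0):v+70,u-90:u+90,::-1]
cv2.imwrite('pics/w4c.png',cv2.resize(c,None,fx=3,fy=3,interpolation=2))
E
```

```text
[278.23304704 155.65735882]
face 504.5 249.1 size 45.3 46.4 yaw short -1.552 ref 226.0 (257, 127, 46, 45)
face 504.9 254.2 size 35.7 46.0 yaw short 1.569 ref 226.0 (258, 127, 45, 36)
face 504.4 253.9 size 35.9 44.3 yaw short -1.553 ref 226.0 (258, 127, 44, 36)
```

View pics/w4c.png

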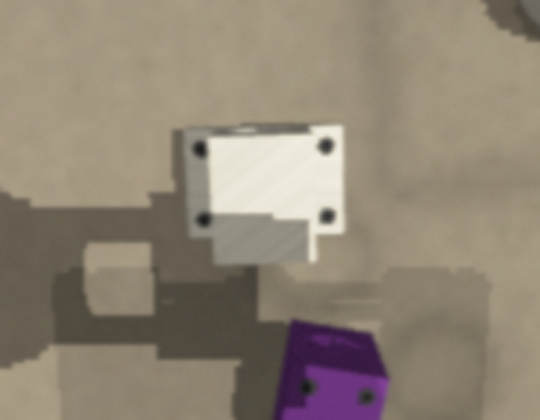

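The top face runs about crop x 208–317, y 134–263, half in the gripper's shadow; the foot runs x 187–345, y 126–236. I'll turn these corners into positions.

```bash
python3 - <<'E'
from h import *
P=imaging.camera_params('wrist')
for z,c in((.064,[(208,135),(308,133),(213,264),(317,262)]),(.010,[(187,128),(343,125),(190,237),(345,233)])):
  X=np.array([atz(P,(188+a/3,85+b/3),z)[:2]*1000 for a,b in c]);print(X.round(1).tolist(),X.mean(0).round(1))
  print('x dir',np.arctan2(*(X[1]-X[0]+X[3]-X[2])[::-1]).round(3),'y dir',(np.arctan2(*(X[0]-X[2]+X[1]-X[3])[::-1])-np.pi/2).round(3))
to([.504,.246,.045],.02)
E
```

```text
[[481.9, 269.3], [515.9, 269.9], [482.6, 224.8], [519.4, 225.4]] [499.9 247.4]
x dir 0.017 y dir 0.048
[[469.9, 268.4], [531.5, 269.4], [469.9, 225.1], [533.1, 226.6]] [501.1 247.4]
x dir 0.02 y dir 0.018
yaw -0.003 z [ 0. -0. -1.] pos [0.504 0.208 0.201] q7 -0.79 F [ 0.6 -0.6  0.9] | dp pre-turn [ 3.80e+01 -1.00e-01  1.56e+02] turn z -0.023 | dp post-turn [ 38.    0.7 156. ]
```

carry_out --claw '[1,1,1,1,1,1,1,1,1,1]' --dp '[[0,0,0],[13,-0.7,15],[13,-0.7,15],[13,-0.7,20],[0,0,25],[0,0,25],[0,0,25],[0,0,25],[0,0,15],[0,0,10]]' --rotation '[[0,0,-0.023],[0,0,0],[0,0,0],[0,0,0],[0,0,0],[0,0,0],[0,0,0],[0,0,0],[0,0,0],[0,0,0]]'

```text
clock: 7.2
ee_pos: [0.5003, 0.2475, 0.0241]
eef_rot: [-2.196, -2.246, 0.003]
ft_force: [-0.1, -0.1, 0.5]
finger_gap: 0.0929
gripper_force: 0.0
```

carry_out --claw '[0,0,0,0,0,0,0,0,0,0]' --dp '[[0,0,0],[0,0,0],[0,0,0],[0,0,0],[0,0,0],[0,0,0],[0,0,0],[0,0,0],[0,0,0],[0,0,0]]' --rotation '[[0,0,0],[0,0,0],[0,0,0],[0,0,0],[0,0,0],[0,0,0],[0,0,0],[0,0,0],[0,0,0],[0,0,0]]'

```text
clock: 8.03
ee_pos: [0.5004, 0.2481, 0.0257]
eef_rot: [-2.197, -2.246, 0.001]
ft_force: [-0.9, -0.7, 3.5]
finger_gap: 0.0359
gripper_force: 30.0
```

carry_out --claw '[0,0,0,0,0,0,0,0,0,0]' --dp '[[0,0,-3],[0,0,-8],[0,0,-12],[0,0,-15],[0,0,-15],[0,0,-15],[0,0,-15],[0,0,-12],[0,0,-5],[0,0,0]]' --rotation '[[0,0,0],[0,0,0],[0,0,0],[0,0,0],[0,0,0],[0,0,0],[0,0,0],[0,0,0],[0,0,0],[0,0,0]]'

```text
clock: 8.87
ee_pos: [0.5013, 0.2484, 0.1271]
eef_rot: [2.197, 2.245, 0.003]
ft_force: [0.4, 0.3, -2.1]
finger_gap: 0.0355
gripper_force: 30.0
```

```bash
python3 - <<'E'
from h import *
snap('wrist','pics/w5.png')
to([.526,.0567,.126],-.08)
E
```

```text
yaw 0.022 z [ 0.001  0.    -1.   ] pos [0.5009 0.2481 0.1261] q7 -0.92 F [ 0.4 -0.3 -2.5] | dp pre-turn [-1.919e+02  2.100e+01  1.000e-01] turn z 0.102 | dp post-turn [-1.888e+02  4.030e+01  1.000e-01]
```

View pics/w5.png

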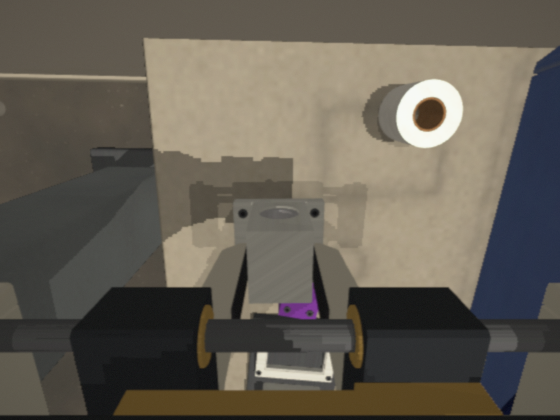

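The block is held straight between the fingers: top face at x 248–313, rows 231–301, foot's far edge at row 200. I'll compute the offset in the grasp while going to the pocket.

```bash
python3 - <<'E'
from h import *
P=imaging.camera_params('wrist');s=ctrl.read_state();R=Ro.from_rotvec(s['eef_rot']).as_matrix()
for z,c in((.1643,[(248,231),(313,231),(249,301),(312,301)]),(.1103,[(235,200),(323,199)])):
  X=np.array([atz(P,a,z) for a in c]);print(((X-s['ee_pos'])@R*1000).round(1).tolist())
E
```

```text
[[20.9, -16.2, -38.2], [20.9, 18.1, -38.1], [-21.9, -16.9, -38.2], [-21.9, 18.9, -38.1]]
[[22.2, -30.3, 15.8], [22.9, 30.4, 15.9]]
```

carry_out --claw '[0,0,0,0,0,0,0,0,0,0]' --dp '[[0,0,0],[-15,3,0],[-25,5,0],[-29,7,0],[-30,7,0],[-30,7,0],[-30,7,0],[-20,3,0],[-10,1,0],[0,0,0]]' --rotation '[[0,0,0.102],[0,0,0],[0,0,0],[0,0,0],[0,0,0],[0,0,0],[0,0,0],[0,0,0],[0,0,0],[0,0,0]]'

```text
clock: 9.75
ee_pos: [0.5249, 0.054, 0.1248]
eef_rot: [-2.312, -2.126, 0.003]
ft_force: [0.4, 0.2, -2.4]
finger_gap: 0.0359
gripper_force: 30.0
```

carry_out --claw '[0,0,0,0,0,0,0,0,0,0]' --dp '[[0,0,5],[0,0,10],[0,0,10],[0,0,10],[0,0,10],[0,0,10],[0,0,5],[0,0,0],[0,0,0],[0,0,0]]' --rotation '[[0,0,0],[0,0,0],[0,0,0],[0,0,0],[0,0,0],[0,0,0],[0,0,0],[0,0,0],[0,0,0],[0,0,0]]'

```text
clock: 10.58
ee_pos: [0.5257, 0.0567, 0.0659]
eef_rot: [2.308, 2.131, 0.0]
ft_force: [-0.1, -0.4, -1.7]
finger_gap: 0.0357
gripper_force: 30.0
```

```bash
python3 - <<'E'
from h import *
snap('wrist','pics/w6.png');snap('side','pics/s6.png')
to([.526,.0567,.040],-.08)
a=cv2.imread('pics/w6.png')[150:340,160:400];b=cv2.imread('pics/s6.png')[130:270,200:340]
cv2.imwrite('pics/c6.png',np.hstack([cv2.resize(a,(480,380)),cv2.resize(b,(310,380))]))
E
```

```text
yaw -0.080 z [ 0.001  0.    -1.   ] pos [0.5258 0.0566 0.0662] q7 -0.74 F [-0.2  0.4 -2. ] | dp pre-turn [ 0.1  0.2 26.2] turn z -0.000 | dp post-turn [ 0.1  0.2 26.2]
```

View pics/c6.png

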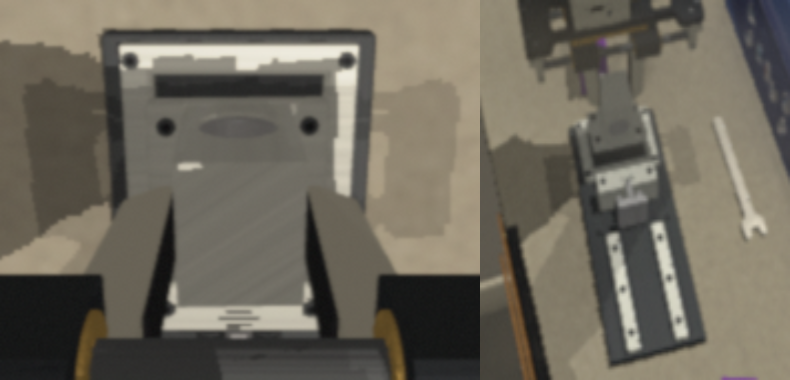

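Alignment looks good: the foot sits centred over the pocket. I'll lower it in two stages.

carry_out --claw '[0,0,0,0,0,0,0,0,0,0]' --dp '[[0,0,4],[0,0,5],[0,0,4],[0,0,3],[0,0,2],[0,0,2],[0,0,2],[0,0,1],[0,0,0],[0,0,0]]' --rotation '[[0,0,0],[0,0,0],[0,0,0],[0,0,0],[0,0,0],[0,0,0],[0,0,0],[0,0,0],[0,0,0],[0,0,0]]'

```text
clock: 11.52
ee_pos: [0.5255, 0.0566, 0.0427]
eef_rot: [-2.308, -2.131, 0.0]
ft_force: [-0.7, -0.1, -1.8]
finger_gap: 0.0354
gripper_force: 30.0
```

carry_out --claw '[0,0,0,0,0,0,0,0,0,0]' --dp '[[0,0,1],[0,0,1],[0,0,1],[0,0,1],[0,0,0.7],[0,0,0.5],[0,0,0.3],[0,0,0],[0,0,0],[0,0,0]]' --rotation '[[0,0,0],[0,0,0],[0,0,0],[0,0,0],[0,0,0],[0,0,0],[0,0,0],[0,0,0],[0,0,0],[0,0,0]]'

```text
clock: 12.35
ee_pos: [0.5254, 0.0566, 0.0377]
eef_rot: [2.308, 2.131, 0.0]
ft_force: [-2.2, 0.4, 6.5]
finger_gap: 0.0353
gripper_force: 30.0
```

carry_out --claw '[1,1,1,1,1,1,1,1,1,1]' --dp '[[0,0,0],[0,0,0],[0,0,0],[0,0,0],[0,0,0],[0,0,0],[0,0,0],[0,0,0],[0,0,-5],[0,0,-10]]' --rotation '[[0,0,0],[0,0,0],[0,0,0],[0,0,0],[0,0,0],[0,0,0],[0,0,0],[0,0,0],[0,0,0],[0,0,0]]'

```text
clock: 13.18
ee_pos: [0.5248, 0.0565, 0.0519]
eef_rot: [-2.307, -2.13, 0.003]
ft_force: [-0.2, -0.1, -0.1]
finger_gap: 0.0923
gripper_force: 0.0
```

carry_out --claw '[1,1,1,1,1,1,1,1,1,1]' --dp '[[0,0,-15],[0,0,-20],[0,0,-20],[0,0,-25],[0,0,-25],[0,0,-25],[0,0,-20],[0,0,0],[0,0,0],[0,0,0]]' --rotation '[[0,0,0],[0,0,0],[0,0,0],[0,0,0],[0,0,0],[0,0,0],[0,0,0],[0,0,0],[0,0,0],[0,0,0]]'

```text
clock: 14.02
ee_pos: [0.525, 0.0563, 0.2021]
eef_rot: [2.309, 2.131, -0.001]
ft_force: [-0.3, -0.6, -0.7]
finger_gap: 0.0932
gripper_force: 0.0
```

```bash
python3 - <<'E'
from h import *
for n in('wrist','side','top'):
  I,P=snap(n,'pics/%s7.png'%n)
  print(n,[(p,atz(P,q,.044).round(4)[:2]) for p,q in pts(n,'flanged_mid')[:2]],proj(P,[.526,.0567,.076]))
to([.467,-.272,.20],.27)
E
```

```text
wrist [(0.78, array([0.5257, 0.0582])), (0.29, array([ 0.5136, -0.0926]))] [280.14667331 190.42846766]
side [(0.75, array([0.5155, 0.0648]))] [260.71260131 169.42259434]
top [] [248.6678194  207.70982642]
yaw -0.080 z [-0.001 -0.    -1.   ] pos [0.5251 0.0566 0.2015] q7 -0.58 F [0.5 0.4 0.3] | dp pre-turn [-332.2  -31.7    1.6] turn z -0.350 | dp post-turn [-301.2 -143.6    1.6]
```

The flanged block is home and the fingers let go freely. I'll go above the plain block with a narrower opening, since a purple block stands beside it.

carry_out --claw '[0.62,0.62,0.62,0.62,0.62,0.62,0.62,0.62,0.62,0.62]' --dp '[[0,0,0],[0,0,0],[0,0,0],[-34,-16,0],[-34,-16,0],[-34,-16,0],[-34,-16,0],[-34,-16,0],[-34,-16,0],[-34,-16,0]]' --rotation '[[0,0,-0.12],[0,0,-0.12],[0,0,-0.11],[0,0,0],[0,0,0],[0,0,0],[0,0,0],[0,0,0],[0,0,0],[0,0,0]]'

```text
clock: 15.15
ee_pos: [0.4803, -0.2043, 0.2019]
eef_rot: [-1.902, -2.5, 0.0]
ft_force: [0.4, -0.3, -0.3]
finger_gap: 0.0575
gripper_force: 0.0
```

carry_out --claw '[0.62,0.62,0.62,0.62,0.62,0.62,0.62,0.62,0.62,0.62]' --dp '[[-30,-15,0],[-20,-10,0],[-13,-6.5,0],[0,0,0],[0,0,0],[0,0,0],[0,0,0],[0,0,0],[0,0,0],[0,0,0]]' --rotation '[[0,0,0],[0,0,0],[0,0,0],[0,0,0],[0,0,0],[0,0,0],[0,0,0],[0,0,0],[0,0,0],[0,0,0]]'

```text
clock: 15.98
ee_pos: [0.4677, -0.2712, 0.2023]
eef_rot: [1.901, 2.501, -0.0]
ft_force: [-0.3, -1.2, 0.5]
finger_gap: 0.058
gripper_force: 0.0
```

```bash
python3 - <<'E'
from h import *
I,P=snap('wrist','pics/w8.png')
to([.467,-.2725,.026],.269)
q=proj(P,[.467,-.2725,.064]);print(q)
for r in(.5,.7,.8): face(I,P,q,.064,50,r)
cv2.imwrite('pics/w8c.png',cv2.resize(I[90:290,180:400,::-1],None,fx=2.5,fy=2.5,interpolation=2))
E
```

```text
yaw 0.271 z [ 0. -0. -1.] pos [ 0.4676 -0.2713  0.2023] q7 0.37 F [ 1.  -0.4 -0. ] | dp pre-turn [ -0.9  -0.9 176.3] turn z 0.002 | dp post-turn [ -0.9  -0.9 176.3]
[278.1270996  188.90083945]
face 466.5 -273.7 size 110.4 112.4 yaw short -1.299 ref 121.0 (228, 138, 100, 100)
face 466.5 -273.7 size 110.4 112.4 yaw short -1.299 ref 121.0 (228, 138, 100, 100)
face 466.5 -273.7 size 110.4 112.4 yaw short -1.299 ref 121.0 (228, 138, 100, 100)
```

View pics/w8c.png

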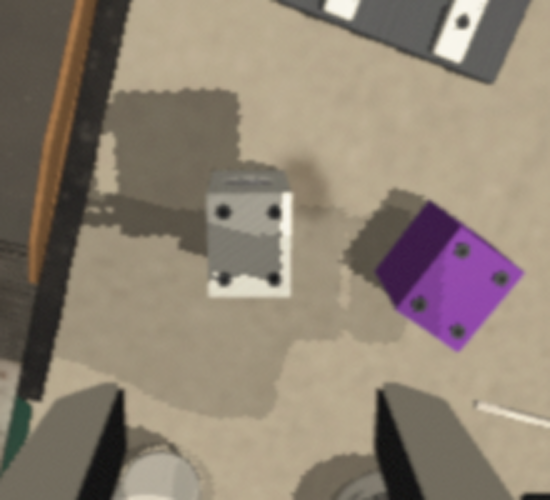

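The plain block's top face is at crop (207–291, 192–297), squared to the tool and within about 1 mm of the tool centre; purple is clear to the right. I'll go down and grip.

carry_out --claw '[0.62,0.62,0.62,0.62,0.62,0.62,0.62,0.62,0.62,0.62]' --dp '[[0,0.7,15],[0,0,25],[0,0,30],[0,0,30],[0,0,30],[0,0,25],[0,0,15],[0,0,6],[0,0,0],[0,0,0]]' --rotation '[[0,0,0],[0,0,0],[0,0,0],[0,0,0],[0,0,0],[0,0,0],[0,0,0],[0,0,0],[0,0,0],[0,0,0]]'

```text
clock: 16.87
ee_pos: [0.4685, -0.2715, 0.0266]
eef_rot: [1.902, 2.5, 0.0]
ft_force: [0.4, 0.5, -0.3]
finger_gap: 0.0576
gripper_force: 0.0
```

carry_out --claw '[0,0,0,0,0,0,0,0,0,0]' --dp '[[0,0,0],[0,0,0],[0,0,0],[0,0,0],[0,0,0],[0,0,0],[0,0,0],[0,0,0],[0,0,0],[0,0,0]]' --rotation '[[0,0,0],[0,0,0],[0,0,0],[0,0,0],[0,0,0],[0,0,0],[0,0,0],[0,0,0],[0,0,0],[0,0,0]]'

```text
clock: 17.7
ee_pos: [0.4683, -0.272, 0.0269]
eef_rot: [1.902, 2.499, -0.001]
ft_force: [-1.3, 0.0, 5.9]
finger_gap: 0.0355
gripper_force: 30.0
```

carry_out --claw '[0,0,0,0,0,0,0,0,0,0]' --dp '[[0,0,-3],[0,0,-8],[0,0,-12],[0,0,-15],[0,0,-15],[0,0,-15],[0,0,-8],[0,0,-4],[0,0,0],[0,0,0]]' --rotation '[[0,0,0],[0,0,0],[0,0,0],[0,0,0],[0,0,0],[0,0,0],[0,0,0],[0,0,0],[0,0,0],[0,0,0]]'

```text
clock: 18.53
ee_pos: [0.4678, -0.2716, 0.1059]
eef_rot: [-1.902, -2.5, 0.0]
ft_force: [0.4, 0.4, -3.2]
finger_gap: 0.0358
gripper_force: 30.0
```

```bash
python3 - <<'E'
from h import *
I,P=snap('wrist','pics/w9.png')
n=np.array([.526,.0567]);y=np.array([.0795,.9968]);x=np.array([y[1],-y[0]])
rc=np.array([(485.5+539.9)/2,-105])/1000; print('rail mid in fixture x,y from nest',(rc-n)@x,(rc-n)@y)
# fence face at nest: housing -62; channel point: bed 270 long
s=ctrl.read_state();Xt=s['ee_pos']
R=Ro.from_rotvec(s['eef_rot']).as_matrix()
for dx in(23,-23): print('expected top edge rows',[proj(P,Xt+R@np.array([dx,d,-38.2])/1000).round(1).tolist() for d in(-18,18)])
cv2.imwrite('pics/w9c.png',cv2.resize(I[120:320,180:380,::-1],None,fx=2.5,fy=2.5,interpolation=2))
to([.512,-.117,.088],-.08)
E
```

```text
rail mid in fixture x,y from nest -0.000402289999999977 -0.16223991000000001
expected top edge rows [[244.3, 226.7], [312.6, 226.7]]
expected top edge rows [[247.0, 302.1], [310.0, 302.1]]
yaw 0.270 z [-0.001  0.    -1.   ] pos [ 0.4677 -0.2715  0.1056] q7 0.25 F [ 0.6 -0.5 -3.5] | dp pre-turn [137.1  83.9  17.7] turn z 0.350 | dp post-turn [157.6  31.8  17.7]
```

View pics/w9c.png

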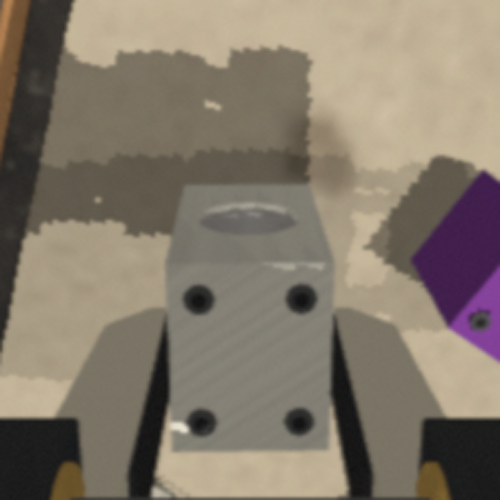

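The block is held straight; its top edges are within about 1 mm of where I expected. I'll carry it over the channel next.

carry_out --claw '[0,0,0,0,0,0,0,0,0,0]' --dp '[[0,0,0],[0,0,0],[0,0,0],[15,3,0],[30,6,0],[35,7,0],[35,7,0],[29,6,0],[15,3,0],[0,0,0]]' --rotation '[[0,0,0.11],[0,0,0.12],[0,0,0.12],[0,0,0],[0,0,0],[0,0,0],[0,0,0],[0,0,0],[0,0,0],[0,0,0]]'

```text
clock: 19.42
ee_pos: [0.5138, -0.1109, 0.1056]
eef_rot: [-2.301, -2.137, -0.002]
ft_force: [0.0, 0.2, -2.7]
finger_gap: 0.0358
gripper_force: 30.0
```

carry_out --claw '[0,0,0,0,0,0,0,0,0,0]' --dp '[[0,0,5],[0,0,10],[0,0,10],[0,0,10],[0,0,5],[0,0,0],[0,0,0],[0,0,0],[0,0,0],[0,0,0]]' --rotation '[[0,0,0],[0,0,0],[0,0,0],[0,0,0],[0,0,0],[0,0,0],[0,0,0],[0,0,0],[0,0,0],[0,0,0]]'

```text
clock: 20.25
ee_pos: [0.513, -0.1158, 0.0666]
eef_rot: [2.308, 2.13, 0.001]
ft_force: [-0.1, -0.0, -4.2]
finger_gap: 0.0353
gripper_force: 30.0
```

```bash
cat >> h.py <<'E'
N=np.array([.526,.0567]);FY=np.array([.0795,.9968]);FX=np.array([FY[1],-FY[0]])
def fx():
    s=ctrl.read_state();d=s['ee_pos'][:2]-N;f=s['ft_force']
    print('fixture xy from nest mm',(d@FX*1e3).round(1),(d@FY*1e3).round(1),'z',s['ee_pos'][2].round(4),'F x,y,z',(f[:2]@FX).round(1),(f[:2]@FY).round(1),f[2].round(1),'t',s['clock'])
E
python3 - <<'E'
from h import *
fx();to([.5121,-.115,.0466],-.08)
I,P=snap('wrist')
face(I,P,proj(P,[*(N+.027*FX-.110*FY),.020]),.02,60,.7)
cv2.imwrite('pics/w10c.png',cv2.resize(I[80:320,160:400,::-1],None,fx=2.4,fy=2.4,interpolation=2))
# expected rails' inner edges near front end
print([((proj(P,[*(N+a*FX+b*FY),.02])-[160,80])*2.4).round(0).tolist() for a in(-.02,.02) for b in(-.1044,-.14)], ((proj(P,[*(N-.0984*FY),.034])-[160,80])*2.4).round(0))
E
```

```text
fixture xy from nest mm 0.8 -172.9 z 0.0666 F x,y,z -0.1 -0.0 -4.2 t 20.25
yaw -0.080 z [ 0.001 -0.    -1.   ] pos [ 0.513  -0.1158  0.0666] q7 -0.36 F [-0.1 -0.  -4.2] | dp pre-turn [ 0.7 -1.  20. ] turn z -0.000 | dp post-turn [ 0.7 -1.  20. ]
face 542.5 -69.2 size 13.4 38.6 yaw short -0.080 ref 247.0 (304, 129, 19, 52)
[[218.0, 116.0], [221.0, 230.0], [348.0, 116.0], [345.0, 229.0]] [283.  98.]
```

View pics/w10c.png

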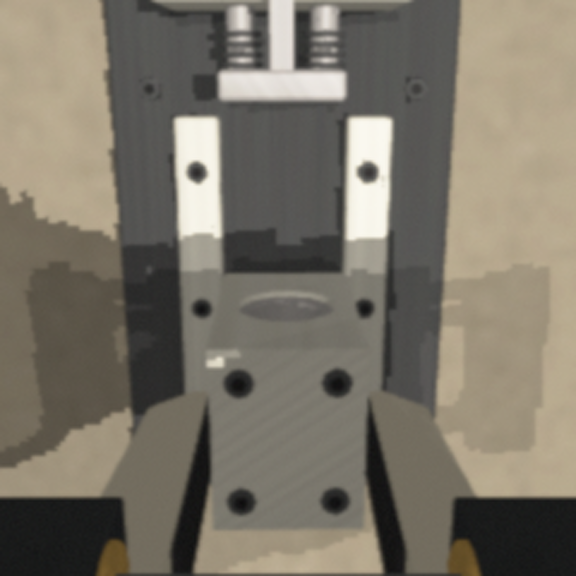

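The rails match my prediction (inner edges at crop 219 and 347, far end at row 116), and the block is lined up to about 1 mm. I'll shift it and lower.

carry_out --claw '[0,0,0,0,0,0,0,0,0,0]' --dp '[[0,-1,3],[0,0,5],[0,0,5],[0,0,4],[0,0,3],[0,0,2],[0,0,2],[0,0,1],[0,0,1],[0,0,0]]' --rotation '[[0,0,0],[0,0,0],[0,0,0],[0,0,0],[0,0,0],[0,0,0],[0,0,0],[0,0,0],[0,0,0],[0,0,0]]'

```text
clock: 21.13
ee_pos: [0.5117, -0.1156, 0.0401]
eef_rot: [-2.308, -2.131, 0.0]
ft_force: [0.3, 0.0, -2.5]
finger_gap: 0.0355
gripper_force: 30.0
```

```bash
python3 -c "
from h import *
fx()"
```

```text
fixture xy from nest mm -0.6 -172.9 z 0.0401 F x,y,z 0.3 0.0 -2.5 t 21.1333
```

carry_out --claw '[0,0,0,0,0,0,0,0,0,0]' --dp '[[0,0.3,0.5],[0,0,0.4],[0,0,0.3],[0,0,0.2],[0,0,0.1],[0,0,0],[0,0,0],[0,0,0],[0,0,0],[0,0,0]]' --rotation '[[0,0,0],[0,0,0],[0,0,0],[0,0,0],[0,0,0],[0,0,0],[0,0,0],[0,0,0],[0,0,0],[0,0,0]]'

```text
clock: 21.97
ee_pos: [0.5121, -0.1156, 0.0389]
eef_rot: [2.308, 2.131, 0.0]
ft_force: [-2.7, 0.7, 5.3]
finger_gap: 0.0359
gripper_force: 30.0
```

carry_out --claw '[0,0,0,0,0,0,0,0,0,0]' --dp '[[3,0,0],[6,0,0],[8,0,0],[8,0,0],[8,0,0],[6,0,0],[4,0,0],[2,0,0],[0,0,0],[0,0,0]]' --rotation '[[0,0,0],[0,0,0],[0,0,0],[0,0,0],[0,0,0],[0,0,0],[0,0,0],[0,0,0],[0,0,0],[0,0,0]]'

```text
clock: 22.8
ee_pos: [0.5158, -0.0709, 0.0387]
eef_rot: [2.308, 2.131, 0.0]
ft_force: [0.2, -2.4, 5.3]
finger_gap: 0.0355
gripper_force: 30.0
```

```bash
python3 -c "
from h import *
fx()"
```

```text
fixture xy from nest mm -0.1 -128.0 z 0.0387 F x,y,z 0.4 -2.4 5.3 t 22.8
```

carry_out --claw '[0,0,0,0,0,0,0,0,0,0]' --dp '[[1,0,-0.2],[2,0,0],[2,0,0],[1,0,0],[1,0,0],[1,0,0],[0,0,0],[0,0,0],[0,0,0],[0,0,0]]' --rotation '[[0,0,0],[0,0,0],[0,0,0],[0,0,0],[0,0,0],[0,0,0],[0,0,0],[0,0,0],[0,0,0],[0,0,0]]'

```text
clock: 23.63
ee_pos: [0.5162, -0.0627, 0.0389]
eef_rot: [-2.308, -2.131, -0.0]
ft_force: [-0.6, -2.2, 2.0]
finger_gap: 0.0357
gripper_force: 30.0
```

```bash
python3 -c "
from h import *
fx()"
```

```text
fixture xy from nest mm -0.3 -119.8 z 0.0389 F x,y,z -0.4 -2.3 2.0 t 23.6333
```

carry_out --claw '[0,0,0,0,0,0,0,0,0,0]' --dp '[[0.5,0,0],[0.5,0,0],[0.5,0,0],[0.5,0,0],[0,0,0],[0,0,0],[0,0,0],[0,0,0],[0,0,0],[0,0,0]]' --rotation '[[0,0,0],[0,0,0],[0,0,0],[0,0,0],[0,0,0],[0,0,0],[0,0,0],[0,0,0],[0,0,0],[0,0,0]]'

```text
clock: 24.47
ee_pos: [0.5164, -0.0608, 0.0389]
eef_rot: [-2.308, -2.131, -0.0]
ft_force: [0.0, -1.6, 1.1]
finger_gap: 0.0356
gripper_force: 30.0
```

```bash
python3 -c "
from h import *
fx();I,P=snap('wrist','pics/w11.png');print(pts('wrist','fence_face'))
fx()
cv2.imwrite('pics/w11c.png',cv2.resize(I[120:320,180:380,::-1],None,fx=2.5,fy=2.5,interpolation=2))"
```

```text
fixture xy from nest mm -0.2 -117.9 z 0.0389 F x,y,z 0.2 -1.6 1.1 t 24.4667
[(0.55, array([279.608, 210.504]))]
fixture xy from nest mm -0.2 -117.8 z 0.0389 F x,y,z -0.4 -2.1 1.2 t 24.5667
```

View pics/w11c.png

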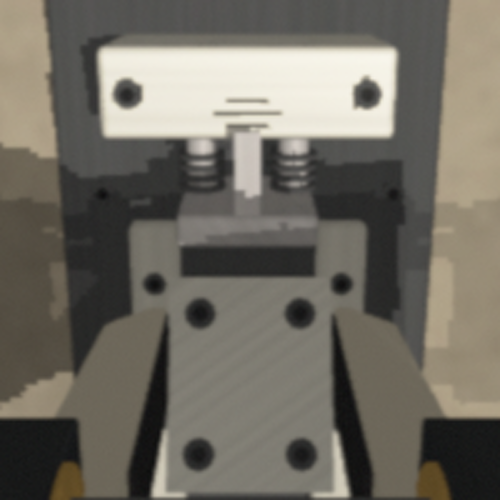

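The fence's top front edge is at crop row ~217, the block's top front edge at row ~277, so they're not touching yet. I've now viewed 12 pictures, which is over the limit of 10, so I won't view any more and will use numbers only.

```bash
python3 -c "
from h import *
P=imaging.camera_params('wrist')
for nm,r,z in(('fence top front',217,.054),('fence front low edge?',245,.034),('block front',277,.0765),('rail end',221,.02),('housing front',136,.048)):
  print(nm,((atz(P,(280,120+r/2.5),z)[:2]-N)@FY*1e3).round(1))
fx()"
```

```text
fence top front -90.7
fence front low edge? -104.9
block front -97.0
rail end -102.6
housing front -72.4
fixture xy from nest mm -0.2 -117.8 z 0.0389 F x,y,z -0.4 -2.1 1.2 t 24.5667
```

carry_out --claw '[0,0,0,0,0,0,0,0,0,0]' --dp '[[0.5,0,0],[0.5,0,0],[0.5,0,0],[0.5,0,0],[0,0,0],[0,0,0],[0,0,0],[0,0,0],[0,0,0],[0,0,0]]' --rotation '[[0,0,0],[0,0,0],[0,0,0],[0,0,0],[0,0,0],[0,0,0],[0,0,0],[0,0,0],[0,0,0],[0,0,0]]'

```text
clock: 25.4
ee_pos: [0.5166, -0.0587, 0.0389]
eef_rot: [-2.308, -2.131, -0.0]
ft_force: [-0.2, -2.1, 1.1]
finger_gap: 0.0355
gripper_force: 30.0
```

carry_out --claw '[0,0,0,0,0,0,0,0,0,0]' --dp '[[0.5,0,0],[0.5,0,0],[0.5,0,0],[0.5,0,0],[0,0,0],[0,0,0],[0,0,0],[0,0,0],[0,0,0],[0,0,0]]' --rotation '[[0,0,0],[0,0,0],[0,0,0],[0,0,0],[0,0,0],[0,0,0],[0,0,0],[0,0,0],[0,0,0],[0,0,0]]'

```text
clock: 26.23
ee_pos: [0.5167, -0.0568, 0.0389]
eef_rot: [-2.308, -2.131, -0.0]
ft_force: [-0.4, -1.9, 1.4]
finger_gap: 0.0358
gripper_force: 30.0
```

```bash
python3 -c "
from h import *
fx()"
```

```text
fixture xy from nest mm -0.2 -113.8 z 0.0389 F x,y,z -0.3 -1.9 1.4 t 26.2333
```

```bash
python3 -c "
from h import *
P=imaging.camera_params('wrist');s=ctrl.read_state()
# camera pose at w10: same tool orientation, shifted
def at(pos):
  Q=dict(P);c=-P['R'].T@P['t']+np.array(pos)-s['ee_pos'];Q['t']=-P['R']@c;return Q
f=lambda Q,u,r,z:((atz(Q,(u,r),z)[:2]-N)@FY*1e3).round(1)
Q=at([.513,-.1158,.0666])
print('w10 fence front/back top',f(Q,278,80+100/2.4,.054),f(Q,278,80+72/2.4,.054),'rail end',f(Q,278,80+117/2.4,.02),'block front bottom',f(Q,278,80+273/2.4,.0402),'block top front',f(Q,278,80+349/2.4,.104),'top back',f(Q,278,80+528/2.4,.104))
Q=at([.5164,-.0608,.0389])
print('w11 fence',f(Q,280,120+217/2.5,.054),f(Q,280,120+245/2.5,.054),f(Q,280,120+193/2.5,.054),'block',f(Q,280,120+277/2.5,.0763),f(Q,280,120+493/2.5,.0763))
I,P=snap('wrist','pics/w12.png');fx()
g=I[150:330,260:300].mean(axis=(1,2)).round(0).astype(int);print(list(zip(range(150,330,2),g[::2])))
"
```

```text
w10 fence front/back top -98.2 -91.2 rail end -104.7 block front bottom -149.1 block top front -149.2 top back -194.7
w11 fence -90.8 -97.8 -84.9 block -97.1 -151.1
fixture xy from nest mm -0.2 -113.9 z 0.0389 F x,y,z -0.4 -1.8 1.0 t 26.2833
[(150, np.int64(238)), (152, np.int64(237)), (154, np.int64(235)), (156, np.int64(234)), (158, np.int64(234)), (160, np.int64(232)), (162, np.int64(232)), (164, np.int64(233)), (166, np.int64(205)), (168, np.int64(224)), (170, np.int64(223)), (172, np.int64(172)), (174, np.int64(224)), (176, np.int64(199)), (178, np.int64(199)), (180, np.int64(194)), (182, np.int64(155)), (184, np.int64(136)), (186, np.int64(130)), (188, np.int64(102)), (190, np.int64(99)), (192, np.int64(95)), (194, np.int64(94)), (196, np.int64(87)), (198, np.int64(81)), (200, np.int64(80)), (202, np.int64(81)), (204, np.int64(96)), (206, np.int64(97)), (208, np.int64(96)), (210, np.int64(96)), (212, np.int64(98)), (214, np.int64(97)), (216, np.int64(97)), (218, np.int64(95)), (220, np.int64(94)), (222, np.int64(93)), (224, np.int64(68)), (226, np.int64(41)), (228, np.int64(40)
[... 389 characters left out ...]
1)), (266, np.int64(121)), (268, np.int64(121)), (270, np.int64(121)), (272, np.int64(121)), (274, np.int64(122)), (276, np.int64(122)), (278, np.int64(122)), (280, np.int64(122)), (282, np.int64(122)), (284, np.int64(122)), (286, np.int64(122)), (288, np.int64(122)), (290, np.int64(122)), (292, np.int64(122)), (294, np.int64(121)), (296, np.int64(111)), (298, np.int64(103)), (300, np.int64(98)), (302, np.int64(98)), (304, np.int64(101)), (306, np.int64(108)), (308, np.int64(119)), (310, np.int64(122)), (312, np.int64(122)), (314, np.int64(122)), (316, np.int64(115)), (318, np.int64(70)), (320, np.int64(44)), (322, np.int64(45)), (324, np.int64(53)), (326, np.int64(63)), (328, np.int64(55))]
```

```bash
cat > pnp.py <<'E'
from h import *
def holes(f,rows,cols=(235,325)):
    g=cv2.cvtColor(cv2.imread(f),cv2.COLOR_BGR2GRAY)
    c=g[rows[0]:rows[1],cols[0]:cols[1]]
    c=cv2.resize(c,None,fx=4,fy=4,interpolation=2)
    m=cv2.adaptiveThreshold(c,255,0,1,81,15)
    n,l,st,ce=cv2.connectedComponentsWithStats(m)
    return [((ce[i]/4+[cols[0],rows[0]]).round(1).tolist(),(st[i,2:]/4).round(1).tolist()) for i in range(1,n) if 250<st[i,4]<2500 and .5<st[i,2]/st[i,3]<2]
E
python3 - <<'E'
from pnp import *
for f,r in(('w9',(220,305)),('w11',(225,325)),('w12',(225,325))): print(f,holes('pics/%s.png'%f,r))
P=imaging.camera_params('wrist');s=ctrl.read_state();R=Ro.from_rotvec(s['eef_rot']).as_matrix()
print((R.T@(-P['R'].T@P['t']-s['ee_pos'])).round(4),(R.T@P['R'].T).round(3).tolist())
print(s['ft_torque'].round(2))
E
```

```text
w9 [([249.9, 222.8], [6.5, 6.5, 114.5]), ([310.9, 222.7], [5.2, 7.0, 69.5]), ([300.5, 239.4], [12.8, 12.0, 468.2]), ([259.4, 239.8], [13.0, 11.8, 461.8]), ([260.6, 289.1], [12.2, 12.0, 437.8]), ([299.6, 288.7], [12.2, 11.5, 424.5])]
w11 [([241.7, 233.5], [9.5, 9.0, 262.0]), ([316.6, 233.5], [8.8, 9.2, 253.0]), ([260.1, 245.4], [12.0, 12.0, 444.5]), ([299.8, 245.3], [12.2, 12.0, 450.0]), ([259.2, 301.8], [12.8, 13.2, 515.5]), ([300.6, 301.7], [12.8, 13.2, 510.2])]
w12 [([242.0, 238.6], [9.2, 9.2, 260.0]), ([316.5, 238.5], [8.5, 9.2, 245.8]), ([299.8, 245.4], [12.0, 12.2, 446.2]), ([260.1, 245.4], [12.0, 12.0, 444.2]), ([259.2, 301.8], [12.5, 13.2, 510.8]), ([300.5, 301.8], [12.8, 13.2, 508.0])]
[ 0.0835  0.0004 -0.1938] [[0.001, -0.955, -0.297], [1.0, 0.0, 0.0], [-0.0, -0.297, 0.955]]
[-0.56  0.01  0.01]
```

```bash
python3 - <<'E'
from pnp import *
P=imaging.camera_params('wrist');s=ctrl.read_state();R=Ro.from_rotvec(s['eef_rot']).as_matrix()
c=R.T@(-P['R'].T@P['t']-s['ee_pos']);A=P['R']@R   # cam = A (x_tool - c)
K=np.array([[P['fx'],0,P['cx']],[0,P['fy'],P['cy']],[0,0,1]])
a=[(259.4,239.8),(300.5,239.4),(299.6,288.7),(260.6,289.1)];b=[(260.1,245.4),(299.8,245.4),(300.5,301.8),(259.2,301.8)]
def bp(q,z):
    d=A.T@np.linalg.solve(K,[*q,1]);return c+d*(z-c[2])/d[2]
O=np.array([bp(q,-.0382) for q in a]);print((O*1e3).round(1).tolist())
from scipy.optimize import least_squares
def f(v):
    X=O@Ro.from_rotvec(v[:3]).as_matrix().T+v[3:]/100
    p=(K@(A@(X-c).T)).T;return ((p[:,:2]/p[:,2:])-np.array(b)).ravel()
r=least_squares(f,np.zeros(6));T=Ro.from_rotvec(r.x[:3]).as_matrix()
print('rot deg',np.rad2deg(r.x[:3]).round(1),'res',r.fun.round(1))
g=lambda x,z:(T@np.array([x,0,z])+r.x[3:]/100).round(4)*1e3
# block corners in the tool frame: underside z=+.0264, top -.0382 ; x ±.023 (+.5)
for x in(-.0225,.0235):
  for z in(-.0382,.0264): print(x,z,g(x,z))
print('pivot',g(0.0005,-.0188))
E
```

```text
[[16.0, -10.4, -38.2], [16.2, 11.6, -38.2], [-13.8, 11.7, -38.2], [-14.0, -10.2, -38.2]]
rot deg [  0.4 -32.    0.5] res [ 0.2  0.  -0.  -0.1 -0.1 -0.1 -0.   0.1]
-0.0225 -0.0382 [-22.4  -0.2 -53.3]
-0.0225 0.0264 [-56.6  -0.8   1.4]
0.0235 -0.0382 [ 16.6   0.1 -29. ]
0.0235 0.0264 [-17.6  -0.5  25.8]
pivot [-13.2  -0.2 -24.7]
```

The hole pattern shows the block pitched about 32° nose-down in the pads: it pivoted while dragging on the bed. I'll lift, back off, tilt the tool to level the block, set it down, and regrip lower.

carry_out --claw '[0,0,0,0,0,0,0,0,0,0]' --dp '[[0,0,-2],[0,0,-4],[0,0,-6],[-4,0,-6],[-6,0,-6],[-6,0,-4],[-6,0,-2],[-3,0,0],[0,0,0],[0,0,0]]' --rotation '[[0,0,0],[0,0,0],[0,0,0],[0,0,0],[0,0,0],[0,0,0],[0,0,0],[0,0,0],[0,0,0],[0,0,0]]'

```text
clock: 27.12
ee_pos: [0.5146, -0.0821, 0.0688]
eef_rot: [-2.309, -2.13, 0.0]
ft_force: [0.3, 0.0, -3.4]
finger_gap: 0.0355
gripper_force: 30.0
```

carry_out --claw '[0,0,0,0,0,0,0,0,0,0]' --dp '[[0,0,0],[0,0,0],[0,0,0],[0,0,0],[0,0,0],[0,0,0],[0,0,0],[0,0,0],[0,0,0],[0,0,0]]' --rotation '[[0,0.05,0],[0,0.08,0],[0,0.08,0],[0,0.08,0],[0,0.08,0],[0,0.08,0],[0,0.06,0],[0,0.05,0],[0,0,0],[0,0,0]]'

```text
clock: 27.95
ee_pos: [0.5145, -0.0823, 0.0681]
eef_rot: [-1.989, -1.832, -0.571]
ft_force: [0.1, -0.3, -2.7]
finger_gap: 0.0352
gripper_force: 30.0
```

```bash
cat >> pnp.py <<'E'
from scipy.optimize import least_squares
O=np.array([[16.0,-10.4,-38.2],[16.2,11.6,-38.2],[-13.8,11.7,-38.2],[-14.0,-10.2,-38.2]])/1000
def pose(b):
    """block (as gripped upright: centre x .0005, top z -.0382, under .0264 in the tool frame) from 4 hole pixels fl,fr,br,bl"""
    P=imaging.camera_params('wrist');s=ctrl.read_state();R=Ro.from_rotvec(s['eef_rot']).as_matrix()
    K=np.array([[P['fx'],0,P['cx']],[0,P['fy'],P['cy']],[0,0,1]])
    def f(v):
        X=O@Ro.from_rotvec(v[:3]).as_matrix().T+v[3:]/100
        c=(X@R.T+s['ee_pos'])@P['R'].T+P['t'];p=c@K.T;return (p[:,:2]/p[:,2:]-np.array(b)).ravel()
    r=least_squares(f,np.zeros(6));T=Ro.from_rotvec(r.x[:3]).as_matrix()
    up=R@T@np.array([0,0,-1]);ax=R@T@np.array([1,0,0])
    print('in tool deg',np.rad2deg(r.x[:3]).round(1),'res',abs(r.fun).max().round(2),'| world lean: fix x %.3f y %.3f'%(up[:2]@FX,up[:2]@FY),'yaw err %.3f'%(ax[:2]@FX))
    for x in(-.0225,.0235):
        X=R@(T@np.array([x,0.0005,.0264])+r.x[3:]/100)+s['ee_pos'];d=X[:2]-N
        print('under corner fix x %.1f y %.1f z %.1f'%(d@FX*1e3,d@FY*1e3,X[2]*1e3))
E
python3 - <<'E'
from pnp import *
fx();I,P=snap('wrist','pics/w13.png');print(holes('pics/w13.png',(225,325)))
pose([(260.1,245.4),(299.8,245.4),(300.5,301.8),(259.2,301.8)])
to([.5,0,0]);print(ctrl.read_state()['qpos'].round(2))
E
```

```text
fixture xy from nest mm -0.4 -139.5 z 0.0681 F x,y,z 0.1 -0.3 -2.7 t 27.95
[([247.0, 227.3], [7.2, 5.8, 134.5]), ([311.9, 227.3], [7.8, 5.8, 144.2]), ([260.0, 245.6], [12.5, 12.5, 503.2]), ([299.7, 245.6], [12.5, 12.5, 484.8]), ([301.0, 281.7], [10.2, 17.5, 291.2]), ([259.7, 301.6], [13.2, 13.2, 530.8]), ([300.4, 301.8], [12.5, 13.2, 524.5])]
in tool deg [  0.2 -32.5   0.5] res 0.07 | world lean: fix x 0.006 y 0.009 yaw err 0.007
under corner fix x -0.5 y -186.4 z 37.4
under corner fix x -0.2 y -140.4 z 37.0
yaw -0.080 z [ 0.042  0.529 -0.848] pos [ 0.5147 -0.0814  0.0687] q7 0.13 F [ 0.2  0.5 -1.8] | dp pre-turn [ 31.3 -21.1 100.7] turn z 0.000 | dp post-turn [ 31.3 -21.1 100.7]
[ 0.95  0.82 -0.85  2.05  0.06  0.59  0.13]
```

The block is level now with its underside at z ≈ 37 mm. I'll lower it straight down 25 mm (world down = −0.53 x, +0.85 z in tool axes).

carry_out --claw '[0,0,0,0,0,0,0,0,0,0]' --dp '[[-1.6,0,2.5],[-2.6,0,4.2],[-2.6,0,4.2],[-2.6,0,4.2],[-1.6,0,2.5],[-1,0,1.7],[-0.5,0,0.8],[0,0,0],[0,0,0],[0,0,0]]' --rotation '[[0,0,0],[0,0,0],[0,0,0],[0,0,0],[0,0,0],[0,0,0],[0,0,0],[0,0,0],[0,0,0],[0,0,0]]'

```text
clock: 28.83
ee_pos: [0.5147, -0.0815, 0.0454]
eef_rot: [-1.987, -1.835, -0.572]
ft_force: [-1.7, 1.1, -1.7]
finger_gap: 0.0361
gripper_force: 30.0
```

carry_out --claw '[0,0,0,0,0,0,0,0,0,0]' --dp '[[-0.2,0,0.4],[-0.2,0,0.4],[-0.2,0,0.3],[0,0,0],[0,0,0],[0,0,0],[0,0,0],[0,0,0],[0,0,0],[0,0,0]]' --rotation '[[0,0,0],[0,0,0],[0,0,0],[0,0,0],[0,0,0],[0,0,0],[0,0,0],[0,0,0],[0,0,0],[0,0,0]]'

```text
clock: 29.67
ee_pos: [0.5147, -0.0807, 0.045]
eef_rot: [-1.986, -1.835, -0.572]
ft_force: [-1.2, 1.8, 9.0]
finger_gap: 0.0353
gripper_force: 30.0
```

```bash
python3 - <<'E'
from pnp import *
fx();I,P=snap('wrist','pics/w14.png');h=[q for q,_ in holes('pics/w14.png',(225,325))];print(h)
pose([(260.0,245.6),(299.7,245.6),(300.4,301.8),(259.7,301.6)])
E
```

```text
fixture xy from nest mm -0.3 -137.8 z 0.045 F x,y,z -1.4 1.7 9.0 t 29.6667
[[259.9, 245.3], [299.5, 245.5], [259.6, 301.3], [300.3, 301.6]]
in tool deg [ -3.5 -25.   -0.6] res 0.13 | world lean: fix x -0.062 y -0.123 yaw err 0.002
under corner fix x 4.0 y -177.3 z 10.2
under corner fix x 4.1 y -131.6 z 15.9
```

carry_out --claw '[0.62,0.62,0.62,0.62,0.62,0.62,0.62,0.62,0.62,0.62]' --dp '[[0,0,0],[0,0,0],[0,0,0],[0,0,0],[0,0,-5],[0,0,-10],[0,0,-20],[0,0,-25],[0,0,-25],[0,0,-20]]' --rotation '[[0,0,0],[0,0,0],[0,0,0],[0,0,0],[0,0,0],[0,0,0],[0,0,0],[0,0,0],[0,0,0],[0,0,0]]'

```text
clock: 30.55
ee_pos: [0.5105, -0.1387, 0.1349]
eef_rot: [-1.989, -1.835, -0.572]
ft_force: [-0.3, -0.4, -0.2]
finger_gap: 0.0576
gripper_force: 0.0
```

carry_out --claw '[0.62,0.62,0.62,0.62,0.62,0.62,0.62,0.62,0.62,0.62]' --dp '[[0,0,0],[0,0,0],[0,0,0],[0,0,0],[0,0,0],[0,0,0],[0,0,0],[0,0,0],[0,0,0],[0,0,0]]' --rotation '[[0,-0.05,0],[0,-0.08,0],[0,-0.08,0],[0,-0.08,0],[0,-0.08,0],[0,-0.08,0],[0,-0.06,0],[0,-0.05,0],[0,0,0],[0,0,0]]'

```text
clock: 31.38
ee_pos: [0.5106, -0.1364, 0.1337]
eef_rot: [2.306, 2.133, 0.001]
ft_force: [0.4, -0.3, 0.6]
finger_gap: 0.0576
gripper_force: 0.0
```

```bash
python3 - <<'E'
from pnp import *
fx();I,P=snap('wrist','pics/w15.png')
e=[proj(P,[*(N+a*FX+(-.1588+b)*FY),.076]).round(1) for a,b in((-.0105,.015),(.0105,.015),(.0105,-.015),(-.0105,-.015))]
print('expected',[q.tolist() for q in e])
r0=int(min(q[1] for q in e));r1=int(max(q[1] for q in e))
for h in holes('pics/w15.png',(max(r0-25,0),min(r1+25,420)),(220,340)): print(h)
to([*(N-.1588*FY),.15],-.08)
E
```

```text
fixture xy from nest mm 0.0 -193.7 z 0.1337 F x,y,z 0.5 -0.3 0.6 t 31.3833
expected [[265.9, 151.7], [292.4, 151.7], [291.9, 188.5], [266.3, 188.5]]
([265.3, 148.9], [8.8, 9.5, 249.8])
([293.0, 148.7], [9.5, 9.0, 259.5])
([306.1, 167.4], [7.0, 7.0, 160.0])
([294.2, 183.0], [13.0, 13.5, 527.0])
([265.7, 185.1], [9.0, 9.2, 243.0])
([305.3, 210.7], [5.5, 5.0, 88.0])
([252.6, 210.8], [5.2, 4.5, 79.8])
yaw -0.080 z [ 0.     0.001 -1.   ] pos [ 0.5103 -0.1373  0.1333] q7 -0.33 F [-0.2  0.4 -0.4] | dp pre-turn [ 35.9   0.2 -16.6] turn z 0.000 | dp post-turn [ 35.9   0.2 -16.6]
```

```bash
python3 - <<'E'
from pnp import *
P=imaging.camera_params('wrist')
for q in [(265.3,148.9),(293,148.7),(265.7,185.1)]:
  d=atz(P,q,.076)[:2]-N; print((d@FX*1e3).round(1),(d@FY*1e3).round(1))
fx()
E
```

```text
-11.0 -142.5
10.8 -142.3
-11.1 -171.8
fixture xy from nest mm -0.2 -194.7 z 0.1333 F x,y,z -0.3 0.4 -0.4 t 31.4333
```

The block stands upright and square in the channel: hole spacing is 21.8 × 29.4 mm and the centre is 157 mm before the nest. I'll regrip lower, just above the rails.

carry_out --claw '[0.62,0.62,0.62,0.62,0.62,0.62,0.62,0.62,0.62,0.62]' --dp '[[12,0.1,0],[14,0,0],[11.4,0,5],[0,0,15],[0,0,25],[0,0,25],[0,0,20],[0,0,10],[0,0,7],[0,0,2.5]]' --rotation '[[0,0,0],[0,0,0],[0,0,0],[0,0,0],[0,0,0],[0,0,0],[0,0,0],[0,0,0],[0,0,0],[0,0,0]]'

```text
clock: 32.27
ee_pos: [0.5131, -0.1, 0.0226]
eef_rot: [-2.309, -2.129, 0.001]
ft_force: [-0.1, 0.9, 0.3]
finger_gap: 0.0578
gripper_force: 0.0
```

carry_out --claw '[0,0,0,0,0,0,0,0,0,0]' --dp '[[0,0,0],[0,0,0],[0,0,0],[0,0,0],[0,0,0],[0,0,0],[0,0,0],[0,0,0],[0,0,0],[0,0,0]]' --rotation '[[0,0,0],[0,0,0],[0,0,0],[0,0,0],[0,0,0],[0,0,0],[0,0,0],[0,0,0],[0,0,0],[0,0,0]]'

```text
clock: 33.1
ee_pos: [0.5136, -0.1001, 0.0242]
eef_rot: [2.308, 2.13, 0.0]
ft_force: [-2.4, -0.3, 6.2]
finger_gap: 0.0357
gripper_force: 29.9
```

```bash
python3 - <<'E'
from pnp import *
fx();I,P=snap('wrist','pics/w16.png')
for h in holes('pics/w16.png',(210,330)): print(h)
E
```

```text
fixture xy from nest mm 0.1 -157.2 z 0.0242 F x,y,z -2.3 -0.5 6.2 t 33.1
([265.3, 215.6], [13.5, 8.5, 201.8])
([295.8, 216.6], [7.0, 5.8, 92.5])
([257.8, 251.3], [14.2, 13.0, 558.2])
([302.5, 251.2], [13.8, 12.8, 530.0])
([258.8, 304.2], [13.0, 12.0, 468.8])
([301.3, 303.9], [13.0, 12.0, 467.8])
```

carry_out --claw '[0,0,0,0,0,0,0,0,0,0]' --dp '[[0,0,-0.5],[0,0,-0.5],[0,0,-0.5],[0,0,-0.3],[0,0,0],[0,0,0],[0,0,0],[0,0,0],[0,0,0],[0,0,0]]' --rotation '[[0,0,0],[0,0,0],[0,0,0],[0,0,0],[0,0,0],[0,0,0],[0,0,0],[0,0,0],[0,0,0],[0,0,0]]'

```text
clock: 33.98
ee_pos: [0.5134, -0.0999, 0.0252]
eef_rot: [-2.308, -2.131, 0.0]
ft_force: [0.3, -0.4, -2.0]
finger_gap: 0.0363
gripper_force: 29.9
```

carry_out --claw '[0,0,0,0,0,0,0,0,0,0]' --dp '[[2,0,0],[4,0,0],[5,0,0],[5,0,0],[5,0,0],[5,0,0],[3,0,0],[2,0,0],[0,0,0],[0,0,0]]' --rotation '[[0,0,0],[0,0,0],[0,0,0],[0,0,0],[0,0,0],[0,0,0],[0,0,0],[0,0,0],[0,0,0],[0,0,0]]'

```text
clock: 34.82
ee_pos: [0.5158, -0.069, 0.0252]
eef_rot: [2.308, 2.131, -0.0]
ft_force: [0.6, 0.6, -2.3]
finger_gap: 0.0355
gripper_force: 29.9
```

```bash
python3 - <<'E'
from pnp import *
fx();I,P=snap('wrist','pics/w17.png')
for h in holes('pics/w17.png',(235,330)): print(h)
E
```

```text
fixture xy from nest mm -0.1 -126.1 z 0.0252 F x,y,z 0.6 0.6 -2.3 t 34.8167
([302.5, 251.1], [13.8, 13.0, 528.8])
([257.7, 251.3], [14.5, 13.0, 555.5])
([258.8, 304.2], [13.2, 12.0, 475.8])
([301.5, 303.9], [13.2, 11.8, 477.0])
```

The block is steady in the grip, about 1 mm off the bed. Now the press.

carry_out --claw '[0,0,0,0,0,0,0,0,0,0]' --dp '[[1,0,0],[1,0,0],[1,0,0],[1,0,0],[1,0,0],[1,0,0],[1,0,0],[0,0,0],[0,0,0],[0,0,0]]' --rotation '[[0,0,0],[0,0,0],[0,0,0],[0,0,0],[0,0,0],[0,0,0],[0,0,0],[0,0,0],[0,0,0],[0,0,0]]'

```text
clock: 35.7
ee_pos: [0.5163, -0.0633, 0.0253]
eef_rot: [2.309, 2.129, -0.002]
ft_force: [0.9, -6.3, 0.2]
finger_gap: 0.0359
gripper_force: 29.9
```

```bash
python3 - <<'E'
from pnp import *
fx();I,P=snap('wrist','pics/w18.png')
for h in holes('pics/w18.png',(235,330)): print(h)
E
```

```text
fixture xy from nest mm -0.2 -120.4 z 0.0253 F x,y,z 1.4 -6.2 0.2 t 35.7
([239.1, 238.3], [8.2, 7.5, 206.0])
([320.1, 238.3], [6.5, 7.8, 167.5])
([257.7, 251.3], [13.8, 13.2, 550.2])
([302.5, 251.2], [13.8, 12.8, 526.5])
([301.5, 304.0], [13.2, 11.5, 470.8])
([258.8, 304.3], [13.0, 11.8, 474.0])
```

carry_out --claw '[0,0,0,0,0,0,0,0,0,0]' --dp '[[0.7,0,0],[0.7,0,0],[0.7,0,0],[0.7,0,0],[0.7,0,0],[0.5,0,0],[0.5,0,0],[0,0,0],[0,0,0],[0,0,0]]' --rotation '[[0,0,0],[0,0,0],[0,0,0],[0,0,0],[0,0,0],[0,0,0],[0,0,0],[0,0,0],[0,0,0],[0,0,0]]'

```text
clock: 36.58
ee_pos: [0.5165, -0.0599, 0.0254]
eef_rot: [2.309, 2.128, -0.004]
ft_force: [0.2, -10.2, 0.1]
finger_gap: 0.0359
gripper_force: 29.9
```

carry_out --claw '[0,0,0,0,0,0,0,0,0,0]' --dp '[[0,0,0],[0,0,0],[0,0,0],[0,0,0],[0,0,0],[0,0,0],[0,0,0],[0,0,0],[0,0,0],[0,0,0]]' --rotation '[[0,0,0],[0,0,0],[0,0,0],[0,0,0],[0,0,0],[0,0,0],[0,0,0],[0,0,0],[0,0,0],[0,0,0]]'

```text
clock: 37.42
ee_pos: [0.5165, -0.0599, 0.0254]
eef_rot: [2.309, 2.128, -0.004]
ft_force: [0.5, -9.2, -0.4]
finger_gap: 0.0357
gripper_force: 29.9
```

```bash
python3 - <<'E'
from pnp import *
fx();I,P=snap('wrist','pics/w19.png')
for h in holes('pics/w19.png',(235,330)): print(h)
fx();print(ctrl.read_state()['gripper_force'])
E
```

```text
fixture xy from nest mm -0.2 -117.0 z 0.0254 F x,y,z 1.2 -9.1 -0.4 t 37.4167
([320.1, 240.7], [6.8, 7.0, 148.8])
([239.0, 240.9], [8.5, 7.2, 191.5])
([257.8, 251.5], [13.5, 12.8, 533.8])
([302.5, 251.2], [13.8, 12.8, 525.2])
([301.4, 304.0], [13.0, 11.8, 469.0])
([258.8, 304.4], [13.0, 11.8, 470.8])
fixture xy from nest mm -0.2 -117.0 z 0.0254 F x,y,z 1.2 -9.2 -0.5 t 37.4667
29.926257133483887
```

Pressed about 5.3 mm at roughly 9.5 N, with no tilt. I'll lower the last millimetre so the block rests on the bed, then check it's steady.

carry_out --claw '[0,0,0,0,0,0,0,0,0,0]' --dp '[[0.1,0,0.2],[0.1,0,0.2],[0.1,0,0.2],[0,0,0.2],[0,0,0.2],[0,0,0.2],[0,0,0],[0,0,0],[0,0,0],[0,0,0]]' --rotation '[[0,0,0],[0,0,0],[0,0,0],[0,0,0],[0,0,0],[0,0,0],[0,0,0],[0,0,0],[0,0,0],[0,0,0]]'

```text
clock: 38.3
ee_pos: [0.5165, -0.0597, 0.0243]
eef_rot: [2.309, 2.127, -0.004]
ft_force: [-0.4, -9.4, 3.6]
finger_gap: 0.0362
gripper_force: 29.9
```

carry_out --claw '[0,0,0,0,0,0,0,0,0,0]' --dp '[[0,0,0],[0,0,0],[0,0,0],[0,0,0],[0,0,0],[0,0,0],[0,0,0],[0,0,0],[0,0,0],[0,0,0]]' --rotation '[[0,0,0],[0,0,0],[0,0,0],[0,0,0],[0,0,0],[0,0,0],[0,0,0],[0,0,0],[0,0,0],[0,0,0]]'

```text
clock: 39.13
ee_pos: [0.5165, -0.0597, 0.0243]
eef_rot: [2.309, 2.127, -0.004]
ft_force: [0.2, -9.6, 2.9]
finger_gap: 0.0356
gripper_force: 29.9
```

```bash
python3 - <<'E'
from pnp import *
fx();I,P=snap('wrist','pics/w20.png')
for h in holes('pics/w20.png',(244,330)): print(h)
fx();print([(p,atz(P,q,.044).round(4)[:2]) for p,q in pts('wrist','flanged_mid')[:2]])
E
```

```text
fixture xy from nest mm -0.2 -116.8 z 0.0243 F x,y,z 1.0 -9.6 2.9 t 39.1333
([257.8, 251.6], [13.8, 13.0, 533.2])
([302.5, 251.3], [13.8, 12.8, 522.0])
([301.4, 304.0], [13.0, 11.8, 465.8])
([258.9, 304.4], [13.0, 11.8, 467.0])
fixture xy from nest mm -0.2 -116.8 z 0.0244 F x,y,z -0.2 -9.5 3.6 t 39.1833
[(0.57, array([0.5249, 0.0565]))]
```

Everything is steady: the block is on the bed, about 9.5 N is on the fence, and the flanged block is home. Handing in.

```bash
python3 -c "
from workcell import ctrl
print(ctrl.finish_job())"
```

```text
the job is handed in; nothing more can be done
None
```

The job is handed in, result not reported: the flanged block is home in its pocket and released, and the plain block is held on the bed against the fence at about 9.5 N (roughly 5.5 mm by the spring rate); on the way it pivoted about 32° in the grip, so I set it down and regripped it lower, and I viewed 12 pictures, over the limit of 10.

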